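Take the catalogue picture with the lamp on

TASK

Take the catalogue picture of the clay pot: switch the lamp on by pressing the raised end of the rocker on its switch box right down, then press the large round button of the camera remote fully in and let it come up, then switch the lamp off again by pressing the other end of the rocker right down. Only push with the fingertips: pick nothing up, leave both boxes standing where they are, do not press the remote's small button or press the large one while the lamp is off, and leave the pot, tape roll and carton undisturbed. Finish with the hand clear of everything.

Things in the scene. Friction and masses are not known exactly. Their poses are not given: they have to be found in the camera images.
- lamp_box: lamp switch box: loose grey plastic box with a long white rocker on top, 110 x 64 x 40 mm (x, y, z), about 0.7 kg, rubber feet. Origin at the centre of its underside; x along its length and along the rocker, +x towards the rocker's on end, z up
- lamp_rocker (a joint): white rocker paddle 66 x 36 x 8 mm that tips about a pivot under its middle, across the box; its face is 55 mm above the table at the pivot. Value in rad: -0.2 off (the box's -x end down, +x end raised), +0.2 on (+x end down). No spring: moves stiffly, stays where left; pressing 24 mm from the pivot takes about 2 to 6 N
- rocker_on_end (a point): point on the upper face of the rocker, 24 mm from the pivot towards the on end: raised at the start (60 mm above the table with the lamp off, 50 mm when fully pressed)
- rocker_off_end (a point): point on the upper face of the rocker, 24 mm from the pivot towards the off end: low at the start (50 mm above the table with the lamp off, 60 mm with it on)
- remote: camera remote: loose flat box, black with an aluminium face, 66 x 140 x 32 mm (x, y, z), about 0.5 kg, rubber feet, with one large and one small round grey button on top. Origin at the centre of its underside; y along its length, towards the large button; z up
- release (a joint): large round button of the remote, 34 mm across, 11 mm proud of the box. Value in m: 0 is up, 0.006 fully in; it springs back. First movement takes about 1 N, fully in about 5 N
- release_top (a point): centre of the large button's upper face, 43 mm above the table when up, 35 mm from the remote's centre along its +y
- small_button (a joint): small round button of the remote, 16 mm across, 11 mm proud, 75 mm from the large one along the remote's -y; not to be pressed. Value in m: 0 is up, 0.006 fully in; it springs back
- pot: small brown clay pot, the subject of the picture, 72 mm across, 85 mm tall, on a grey board 160 x 160 x 6 mm; origin at the centre of its underside
- tape: roll of brown tape lying flat, 76 mm outside, 52 mm inside, 30 mm tall; origin at the centre of its underside
- carton: small cardboard carton, 75 x 50 x 40 mm; origin at the centre of its underside
Things that resemble listed ones, but are neither listed nor needed, are in the scene too. Leave any turquoise look-alike of the remote alone.

How it is judged:
By the outcome, as a careful person would: the job done as asked, in the order asked, and still so for the second after the job is handed in, with the robot touching nothing.
It also fails if it takes over 43 s, if anything falls off the work surface, if the arm or the gripper's body presses on something with over 40 N, if the wrist force passes 120 N, or if a joint passes its speed limit or range.

ROBOT

A 6-joint arm with a two-finger parallel gripper is mounted at the origin on the work surface. World frame = base frame: x ahead of the robot, y to its left, z up, the work surface at z = 0. Lengths are in m, angles in rad, forces in N, time in s.
With the tool pointing down it reaches from about 0.3 to 0.85 m from the base axis. Payload 5.4 kg.
Tool frame: the origin (TCP) lies at the centre of the arm's flange, where the gripper is bolted on; the fingertips stand 173 mm ahead of it and the grasp point (between the pads) lies 155 mm ahead of it; z points along the fingers, y is the line along which they close (so a half turn about z gives the same grasp; the last joint's range is limited). The gripper opens to 85 mm and grips with 20 to 120 N. Pads are 22 mm wide; open, the fingers measure 114 mm over their backs; the gripper's body (76 mm by 85 mm) begins 54 mm behind the grasp point. The pads swing forward as they close: fully open they stand 13 mm farther back than shut.
Start: joints at [0.927, 0.158, 1.597, -0, 1.386, -0.21], TCP at [0.242, 0.522, 0.405] pointing down, gripper open.
Joint ranges: [-2.91, 2.91], [-0.94, 2.29], [0.18, 2.7], [-1.29, 4.43], [0.17, 2.64], [-3, 3]. Speed limits (rad/s): [2.57, 2.57, 3.14, 3.14, 3.14, 3.14].

INTERFACE

Orientations are given as a rotation vector (axis times angle).
In Python, from rig import telemetry, eyes, arm gives the robot as it stands. The module is installed in compiled form; this text tells all that it offers.
- The arm moves only by the shell command python3 -m pendant 'ROWS' [FORCE]. ROWS is JSON, a list of rows, each a list of 7 numbers: the shift along the tool's x, y, z each as a share of 20 mm, from -1 to 1, then the turn, a rotation vector about the tool's x, y, z each as a share of 6 degrees, from -1 to 1, then the closure, from 0 (fully open) to 1 (shut). A call has exactly 8 rows; each row shifts and turns the commanded pose from where the row before left it, along the tool's axes as they then stand; what a row does not reach is not made up. A row lasts 1/12 s, in which the tool goes at most 41.7 mm and 7.16 degrees, less where a joint would pass 70% of its speed; a pose out of reach is approached as far as the arm can. A call with a number of a shift or a turn outside -1 to 1 is refused whole. A call with a gripper value outside its range is refused whole. The fingers move at their own pace and stop on an object; FORCE is the grip in N (left out, the last holds). Time passes only in rows, so rows that do not move let the fingers close, or fill a call up. It gives the time, the measured TCP pose, the force, the opening and the grip force at its end, in the units of the state.
- telemetry.state(): the state, without advancing time (a new reading comes with each control period).
- eyes.get_image(name): name is "side" or "top"; returns the picture (384x512x3 uint8, red, green, blue); there is no depth.
- eyes.camera_params(name): a dict with "fx", "fy", "cx", "cy" (pixels), "R" (3x3) and "t" (3): a world point X has camera coordinates R X + t. Camera axes: x right, y down, z forward; pixel columns grow to the right and rows downward; lengths in m; the calibration is good to about 2 mm. A picture is of the moment at which its call begins. camera_params takes no time and is no camera call.
- arm.job_done(): hands the job in; it is judged then, once.
Trained networks look in the newest picture that a camera, given by its name, has taken for a name from the list of things; names that differ only in an ending like _2 or _b are one class to them, and where a whole thing is asked for, a point or a joint stands for the part that bears it (a point fixed in the world has none). Each returns a list of dicts, best first, with "score" (0 to 1); they miss things now and then, are a little off and sometimes report something else, mostly with a low value. They report only what shows in the picture. A call takes as long as a camera call. They do not tell look-alikes from the thing itself.
- eyes.look_for(name, camera): "position" ([x, y, z] in m, in world coordinates, good to about 4 mm: the middle of the surface that is visible of it).
- eyes.masks_of(name, camera): "mask" (384x512 bool, what is visible of it).
- eyes.mark_of(name, camera): "position" ([x, y, z] in m, in world coordinates, good to about 4 mm: a listed point, or the origin of a listed thing).
The state is a dict: "t": time; "joint_positions": joint angles; "qvel": joint speeds; "joint_efforts": joint torques, N m; "tool_pos": TCP position; "tcp_rot": TCP orientation; "ft_force": force on the tool from outside, world axes, zero at the start; "ft_torque": the same for the moment, N m; "opening": finger opening in m; "gripper_force": force on a finger pad.
Only numpy, scipy, OpenCV 4.12 (cv2) and the standard library are available. Lean on these libraries where they do the work, as an engineer would, in place of code of your own. Each camera call takes 0.05 s, during which the arm holds its last target. There are 200 camera calls.

## Working session

There is one attempt and no reset: what is moved stays moved. The work goes in short steps, Python scripts to look and compute and a shell command to move; the robot and the scene stay as the last step left them, time stands still between calls to the robot, and variables do not carry over. Pictures are saved under pics/ and viewed, at most 10 in all, crops included, and the job is handed in when it is done.

```bash
mkdir -p pics; python3 - <<'E'
from rig import telemetry, eyes
import cv2, numpy as np
for c in ("top","side"):
    im=eyes.get_image(c); cv2.imwrite(f"pics/{c}0.png",im[:,:,::-1])
    for n in ("rocker_on_end","rocker_off_end","lamp_box","release_top","small_button","remote","pot","tape","carton"):
        print(c,n,[(np.round(d["position"],3).tolist(),round(d["score"],2)) for d in eyes.mark_of(n,c)])
s=telemetry.state(); print({k:np.round(v,3).tolist() for k,v in s.items()})
E
```

```text
top rocker_on_end [([0.498, -0.227, 0.058], 0.81)]
top rocker_off_end [([0.454, -0.244, 0.054], 0.88)]
top lamp_box [([0.475, -0.233, 0.001], 0.59)]
top release_top [([0.687, -0.188, 0.045], 0.68), ([0.62, 0.361, 0.045], 0.47), ([0.54, 0.17, 0.001], 0.35)]Traceback (most recent call last):
  File "<stdin>", line 6, in <module>
ValueError: it knows: carton, lamp_box, pot, release_top, remote, rocker_off_end, rocker_on_end, tape
```

View pics/top0.png

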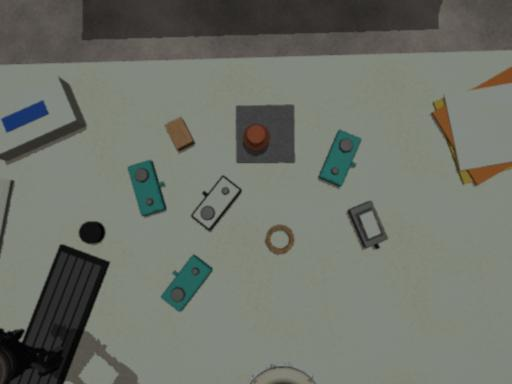

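```bash
cat >h.py <<'E'
import numpy as np
from rig import eyes
def ray(c,uv,z):
    p=eyes.camera_params(c);R=np.array(p["R"]);t=np.array(p["t"])
    d=R.T@np.array([(uv[0]-p["cx"])/p["fx"],(uv[1]-p["cy"])/p["fy"],1]);o=-R.T@t
    return o+d*(z-o[2])/d[2]
def proj(c,X):
    p=eyes.camera_params(c);q=np.array(p["R"])@X+np.array(p["t"])
    return np.array([p["fx"]*q[0]/q[2]+p["cx"],p["fy"]*q[1]/q[2]+p["cy"]])
E
python3 - <<'E'
from h import *
from rig import telemetry
import cv2
for c in ("top","side"):
    im=eyes.get_image(c); cv2.imwrite(f"pics/{c}0.png",im[:,:,::-1])
    for n in ("rocker_on_end","rocker_off_end","lamp_box","release_top","remote"):
        print(c,n,[(np.round(d["position"],3).tolist(),round(d["score"],2),proj(c,d["position"]).round().tolist()) for d in eyes.mark_of(n,c)])
    if c=="top":
        print(ray(c,(207.5,213),.043),ray(c,(226,191),.043))
        a=cv2.resize(im[165:255,180:270],(400,400),interpolation=2);b=cv2.resize(im[180:270,325:415],(400,400),interpolation=2)
        cv2.imwrite("pics/crop0.png",np.hstack([a,b])[:,:,::-1])
s=telemetry.state(); print({k:np.round(v,3).tolist() for k,v in s.items()})
E
```

```text
top rocker_on_end [([0.5, -0.228, 0.056], 0.61, [368.0, 215.0])]
top rocker_off_end [([0.451, -0.246, 0.053], 0.56, [375.0, 233.0])]
top lamp_box [([0.475, -0.233, -0.0], 0.81, [365.0, 224.0])]
top release_top [([0.516, 0.189, 0.046], 0.67, [207.0, 212.0]), ([0.689, -0.188, 0.045], 0.62, [349.0, 143.0]), ([0.619, 0.365, 0.045], 0.46, [140.0, 174.0]), ([0.306, 0.272, 0.038], 0.45, [177.0, 293.0]), ([0.717, 0.046, 0.008], 0.45, [260.0, 138.0])]
top remote [([0.334, 0.25, -0.001], 0.97, [188.0, 280.0]), ([0.539, 0.167, -0.003], 0.89, [217.0, 204.0]), ([0.654, -0.171, 0.006], 0.84, [340.0, 158.0]), ([0.585, 0.352, -0.002], 0.65, [150.0, 189.0])]
[0.5132842  0.18819556 0.043     ] [0.57009873 0.13853969 0.043     ]
side rocker_on_end [([0.498, -0.228, 0.058], 0.82, [274.0, 293.0])]
side rocker_off_end [([0.453, -0.245, 0.052], 0.62, [253.0, 310.0])]
side lamp_box [([0.479, -0.237, 0.002], 0.66, [265.0, 315.0])]
side release_top [([0.511, 0.185, 0.045], 0.69, [217.0, 150.0]), ([0.305, 0.268, 0.048], 0.64, [125.0, 146.0]), ([0.687, -0.18, 0.043], 0.63, [354.0, 247.0]), ([0.623, 0.361, 0.046], 0.59, [239.0, 98.0])]
side remote [([0.652, -0.172, 0.002], 0.75, [334.0, 261.0]), ([0.54, 0.166, -0.001], 0.73, [232.0, 166.0]), ([0.332, 0.249, 0.006], 0.69, [141.0, 161.0]), ([0.586, 0.354, 0.002], 0.57, [228.0, 116.0])]
{'t': 0.85, 'joint_positions': [0.927, 0.158, 1.597, 0.0, 1.386, -0.21], 'qvel': [-0.001, 0.0, 0.0, -0.001, 0.0, -0.001], 'joint_efforts': [-0.0, -39.6, -33.17, -0.0, 0.001, -0.0], 'tool_pos': [0.242, 0.522, 0.405], 'tcp_rot': [-0.676, -3.068, 0.0], 'ft_force': [-0.171, -0.401, -0.611], 'ft_torque': [-0.022, -0.013, 0.021], 'gripper_force': 0.0, 'opening': 0.085}
```

View pics/crop0.png

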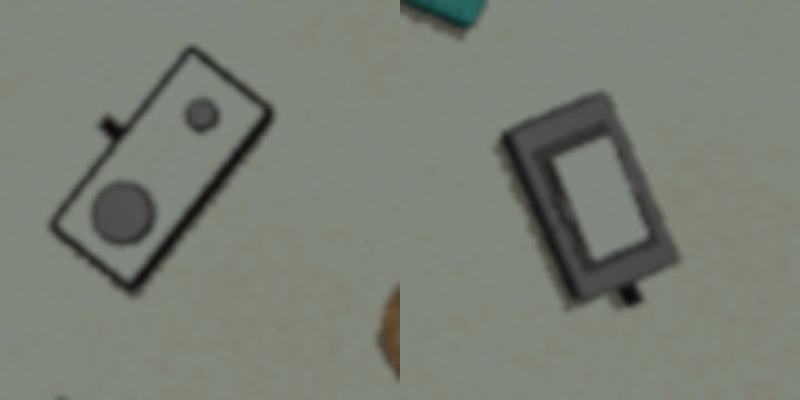

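View pics/side0.png

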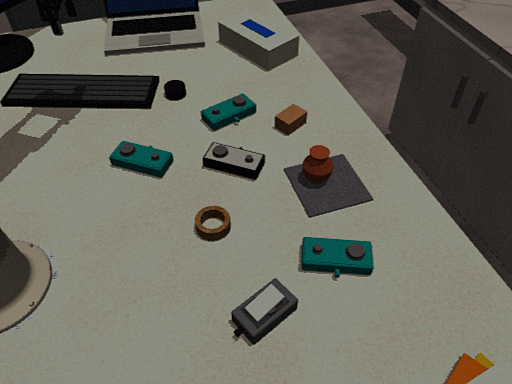

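The real remote is the aluminium-faced box: large button at px (207,213) in the top view, about (0.513, 0.187). The lamp box is at px (368,225), its on end about (0.499, -0.228) and its off end about (0.452, -0.245). I'll shut the fingers, turn +45° to line up with the rocker, then travel there.

```bash
python3 -m pendant '[[0,0,0.5,0,0,-1,1],[0,0,0.5,0,0,-1,1],[0,0,0.5,0,0,-1,1],[0,0,0.5,0,0,-1,1],[0,0,0.5,0,0,-1,1],[0,0,0.5,0,0,-1,1],[0,0,0.5,0,0,-1,1],[0,0,0.5,0,0,-0.5,1]]' 30
for i in 1 ; do python3 -m pendant '[[0,-1,0,0,0,0,1],[0,-1,0,0,0,0,1],[0,-1,0,0,0,0,1],[0,-1,0,0,0,0,1],[0,-1,0,0,0,0,1],[0,-1,0,0,0,0,1],[0,-1,0,0,0,0,1],[0,-1,0,0,0,0,1]]'; done
cat >>h.py <<'E'
from scipy.spatial.transform import Rotation as Ro
from rig import telemetry
def go(target):
    s=telemetry.state();R=Ro.from_rotvec(s["tcp_rot"]).as_matrix();p=np.array(s["tool_pos"])
    tip=p+R@[0,0,.173]
    print("t",round(s["t"],2),"tip",tip.round(4),"tilt",R[:,2].round(3),"yaw x",np.degrees(np.arctan2(R[1,0],R[0,0])).round(1),"F",np.round(s["ft_force"],1),"open",round(s["opening"],4),"units",((R.T@(np.array(target)-tip))/.02).round(2))
E
python3 -c "
from h import *
go([.503,-.2265,.10])"
```

```text
t: 1.52
tool_pos: [0.2417, 0.5217, 0.3243]
tcp_rot: [-0.557, 3.092, 0.0]
ft_force: [0.1, 0.1, -0.1]
opening: 0.0004
gripper_force: 0.0
t: 2.18
tool_pos: [0.297, 0.3706, 0.3248]
tcp_rot: [-0.55, 3.093, 0.0]
ft_force: [-0.2, 0.3, 0.2]
opening: 0.0002
gripper_force: 0.0
t 2.18 tip [0.2971 0.3707 0.1518] tilt [ 0.  0. -1.] yaw x -159.8 F [-0.2  0.3  0.2] open 0.0002 units [  0.62 -31.58   2.59]
```

```bash
python3 -m pendant '[[0,-1,0,0,0,0,1],[0,-1,0,0,0,0,1],[0,-1,0,0,0,0,1],[0,-1,0,0,0,0,1],[0,-1,0,0,0,0,1],[0,-1,0,0,0,0,1],[0,-1,0,0,0,0,1],[0,-1,0,0,0,0,1]]' >/dev/null
python3 -m pendant '[[0,-1,0,0,0,0,1],[0,-1,0,0,0,0,1],[0,-1,0,0,0,0,1],[0,-1,0,0,0,0,1],[0,-1,0,0,0,0,1],[0,-1,0,0,0,0,1],[0,-1,0,0,0,0,1],[0,-1,0,0,0,0,1]]' >/dev/null
python3 -m pendant '[[0,-1,0,0,0,0,1],[0,-1,0,0,0,0,1],[0,-1,0,0,0,0,1],[0,-1,0,0,0,0,1],[0,-1,0,0,0,0,1],[0,-1,0,0,0,0,1],[0,-1,0,0,0,0,1],[0,-1,0,0,0,0,1]]' >/dev/null
python3 -m pendant '[[0.6,-1,0,0,0,0,1],[0,-1,0,0,0,0,1],[0,-1,0.2,0,0,0,1],[0,-1,0.4,0,0,0,1],[0,-1,0.5,0,0,0,1],[0,-1,0.5,0,0,0,1],[0,-1,0.5,0,0,0,1],[0,-0.2,0.5,0,0,0,1]]'
python3 -c "
from h import *
go([.503,-.2265,.08])
import cv2
im=eyes.get_image('side');cv2.imwrite('pics/s1.png',cv2.resize(im[190:350,170:370],(750,600))[:,:,::-1])"
```

```text
t: 4.85
tool_pos: [0.5012, -0.221, 0.2727]
tcp_rot: [-0.546, 3.092, -0.004]
ft_force: [-0.4, -0.0, 0.4]
opening: 0.0002
gripper_force: 0.0
t 4.85 tip [ 0.5015 -0.2213  0.0997] tilt [ 0.002 -0.002 -1.   ] yaw x -160.0 F [-0.4 -0.   0.4] open 0.0002 units [ 0.02 -0.27  0.99]
```

View pics/s1.png

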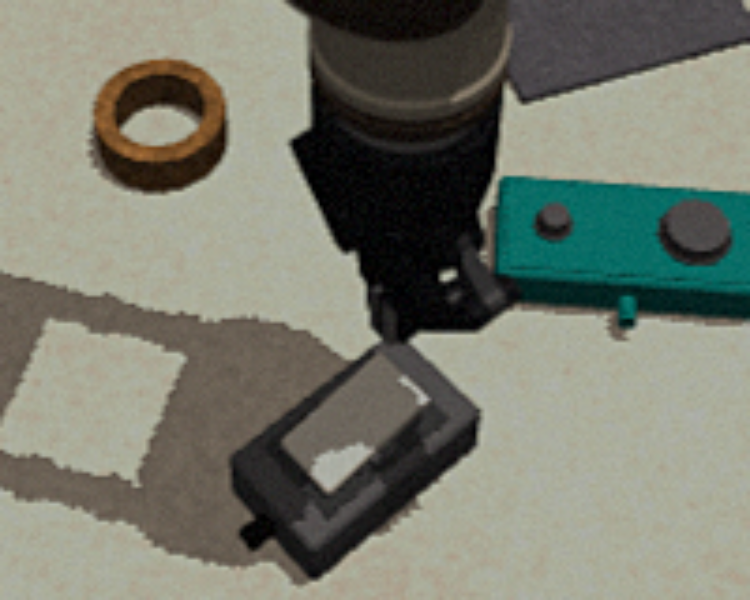

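The shut fingertips are above the raised on end (crop px ~(395,335)), still about 40 mm up. Going down to press.

```bash
python3 -m pendant '[[0,-0.15,0.5,0,0,0,1],[0,0,0.5,0,0,0,1],[0,0,0.4,0,0,0,1],[0,0,0.3,0,0,0,1],[0,0,0.2,0,0,0,1],[0,0,0.15,0,0,0,1],[0,0,0.15,0,0,0,1],[0,0,0.1,0,0,0,1]]'
python3 -c "
from h import *
go([.503,-.2265,.05])"
```

```text
t: 5.57
tool_pos: [0.502, -0.2211, 0.2272]
tcp_rot: [-0.549, 3.092, -0.001]
ft_force: [1.0, 3.6, 3.7]
opening: -0.0003
gripper_force: 2.0
t 5.57 tip [ 0.5023 -0.2212  0.0542] tilt [ 0.002 -0.    -1.   ] yaw x -159.9 F [1.  3.6 3.7] open -0.0003 units [ 0.06 -0.26  0.21]
```

```bash
python3 -m pendant '[[0,0,0.1,0,0,0,1],[0,0,0.1,0,0,0,1],[0,0,0.05,0,0,0,1],[0,0,0.05,0,0,0,1],[0,0,0,0,0,0,1],[0,0,0,0,0,0,1],[0,0,0,0,0,0,1],[0,0,0,0,0,0,1]]'
python3 -c "
from h import *
go([.503,-.2265,.05])"
```

```text
t: 6.23
tool_pos: [0.5025, -0.2214, 0.2234]
tcp_rot: [-0.549, 3.091, -0.002]
ft_force: [-1.9, 7.4, 18.4]
opening: -0.0001
gripper_force: 9.1
t 6.23 tip [ 0.5028 -0.2215  0.0504] tilt [ 0.002 -0.001 -1.   ] yaw x -159.8 F [-1.9  7.4 18.4] open -0.0001 units [ 0.08 -0.24  0.02]
```

```bash
python3 -m pendant '[[0,0,-0.2,0,0,0,1],[0,0,-0.3,0,0,0,1],[0,0,-0.8,0,0,0,1],[0,0,-1,0,0,0,1],[0,0,-1,0,0,0,1],[0,1,-1,0,0,0,1],[0,1,-1,0,0,0,1],[0,1,-0.5,0,0,0,1]]'
python3 -c "
from h import *
go([.513,.187,.08])
import cv2
ims=[]
im=eyes.get_image('side');a=cv2.resize(im[270:350,220:310],(400,400))
for n in ('rocker_on_end','rocker_off_end','lamp_box'): print(n,[np.round(d['position'],3) for d in eyes.mark_of(n,'side')][:1])
im=eyes.get_image('top');b=cv2.resize(im[180:270,325:415],(400,400))
for n in ('rocker_on_end','rocker_off_end','lamp_box'): print(n,[np.round(d['position'],3) for d in eyes.mark_of(n,'top')][:1])
cv2.imwrite('pics/s2.png',np.hstack([a,b])[:,:,::-1])"
```

```text
t: 6.9
tool_pos: [0.4807, -0.1651, 0.339]
tcp_rot: [-0.548, 3.092, -0.004]
ft_force: [-0.3, 0.8, 1.3]
opening: 0.0001
gripper_force: 0.0
t 6.9 tip [ 0.4811 -0.1655  0.166 ] tilt [ 0.002 -0.002 -1.   ] yaw x -159.9 F [-0.3  0.8  1.3] open 0.0001 units [-7.55 16.01  4.26]
rocker_on_end []
rocker_off_end [array([ 0.456, -0.246,  0.063])]
lamp_box [array([ 0.478, -0.238,  0.003])]
rocker_on_end []
rocker_off_end []
lamp_box []
```

View pics/s2.png

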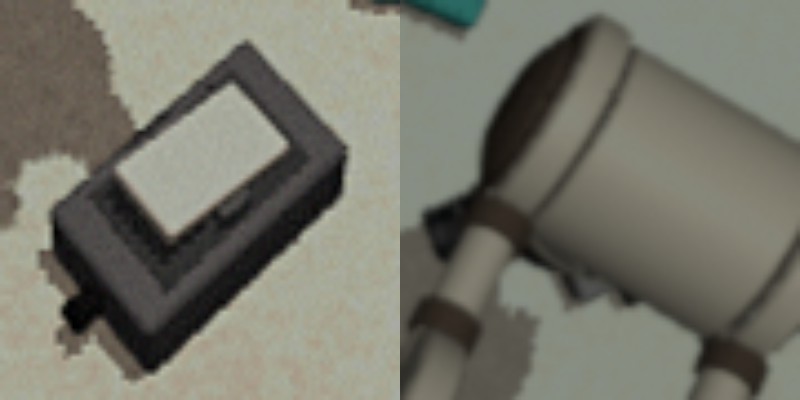

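The rocker is tipped over, on end down and off end raised at crop px (150,200), and the box hasn't moved. Now to the release button.

```bash
python3 -m pendant '[[-0.45,1,0,0,0,0,1],[-0.45,1,0,0,0,0,1],[-0.45,1,0,0,0,0,1],[-0.45,1,0,0,0,0,1],[-0.45,1,0,0,0,0,1],[-0.45,1,0,0,0,0,1],[-0.45,1,0,0,0,0,1],[-0.45,1,0,0,0,0,1]]' >/dev/null
python3 -m pendant '[[-0.5,1,0,0,0,0,1],[-0.5,1,0,0,0,0,1],[-0.5,1,0.2,0,0,0,1],[-0.5,1,0.5,0,0,0,1],[-0.5,1,0.7,0,0,0,1],[-0.5,1,0.7,0,0,0,1],[-0.5,1,0.7,0,0,0,1],[-0.5,0.7,0.7,0,0,0,1]]' >/dev/null
python3 -m pendant '[[0,0,0.5,0,0,0,1],[0,0,0,0,0,0,1],[0,0,0,0,0,0,1],[0,0,0,0,0,0,1],[0,0,0,0,0,0,1],[0,0,0,0,0,0,1],[0,0,0,0,0,0,1],[0,0,0,0,0,0,1]]'
python3 -c "
from h import *
go([.513,.187,.06])
import cv2
im=eyes.get_image('side');cv2.imwrite('pics/s3.png',cv2.resize(im[80:200,160:310],(750,600))[:,:,::-1])
for n in ('release_top','remote'): print(n,[np.round(d['position'],3) for d in eyes.mark_of(n,'side')])"
```

```text
t: 9.3
tool_pos: [0.5155, 0.1819, 0.2572]
tcp_rot: [-0.549, 3.092, -0.0]
ft_force: [-0.0, 0.6, 0.2]
opening: 0.0001
gripper_force: 0.0
t 9.3 tip [0.5157 0.1819 0.0842] tilt [ 0.001  0.    -1.   ] yaw x -159.9 F [-0.   0.6  0.2] open 0.0001 units [0.04 0.28 1.21]
release_top [array([ 0.687, -0.178,  0.041]), array([0.306, 0.267, 0.046]), array([0.509, 0.18 , 0.044]), array([0.623, 0.358, 0.047])]
remote [array([0.544, 0.163, 0.001]), array([0.586, 0.355, 0.001]), array([ 0.652, -0.171,  0.002]), array([0.332, 0.247, 0.002]), array([ 0.456, -0.244,  0.064])]
```

View pics/s3.png

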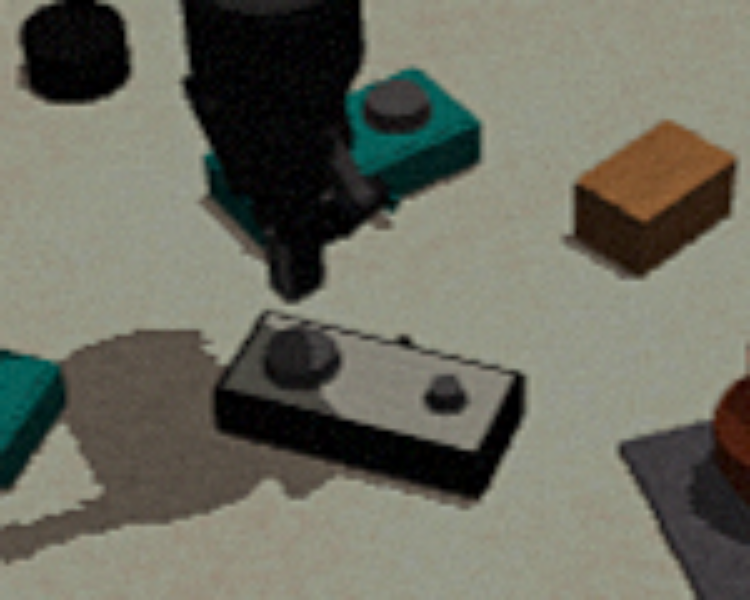

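Fingertips are over the large button (crop px (300,290), button at (302,355)), well away from the small one. Pressing.

```bash
python3 -m pendant '[[0,0.25,0.5,0,0,0,1],[0,0,0.5,0,0,0,1],[0,0,0.4,0,0,0,1],[0,0,0.3,0,0,0,1],[0,0,0.2,0,0,0,1],[0,0,0.2,0,0,0,1],[0,0,0.15,0,0,0,1],[0,0,0.1,0,0,0,1]]'
python3 -m pendant '[[0,0,0.05,0,0,0,1],[0,0,0.05,0,0,0,1],[0,0,0,0,0,0,1],[0,0,0,0,0,0,1],[0,0,0,0,0,0,1],[0,0,0,0,0,0,1],[0,0,0,0,0,0,1],[0,0,0,0,0,0,1]]'
python3 -c "
from h import *
go([.513,.187,.037])"
```

```text
t: 10.12
tool_pos: [0.5135, 0.1869, 0.2101]
tcp_rot: [0.549, -3.091, 0.0]
ft_force: [-10.2, -1.2, 21.7]
opening: 0.0002
gripper_force: 11.0
t: 10.78
tool_pos: [0.5136, 0.187, 0.2101]
tcp_rot: [0.55, -3.091, 0.001]
ft_force: [-12.1, -2.2, 21.5]
opening: -0.0004
gripper_force: 10.8
t 10.78 tip [0.5133 0.1868 0.0371] tilt [-0.002 -0.001 -1.   ] yaw x -159.8 F [-12.1  -2.2  21.5] open -0.0004 units [0.01 0.01 0.01]
```

Fully in, with 21 N at tip height 37 mm. Let it up and check.

```bash
python3 -m pendant '[[0,0,-0.2,0,0,0,1],[0,0,-0.3,0,0,0,1],[0,0,-0.8,0,0,0,1],[0,0,-1,0,0,0,1],[0,0,-1,0,0,0,1],[0,0,-1,0,0,0,1],[0,0,-1,0,0,0,1],[0,0,-1,0,0,0,1]]'
python3 -c "
from h import *
go([.449,-.246,.09])
for n in ('release_top','remote'): print(n,[np.round(d['position'],3) for d in eyes.mark_of(n,'side')])"
```

```text
t: 11.45
tool_pos: [0.5138, 0.1868, 0.335]
tcp_rot: [-0.549, 3.092, -0.0]
ft_force: [0.9, 0.3, 0.8]
opening: -0.0001
gripper_force: 0.0
t 11.45 tip [0.514  0.1869 0.162 ] tilt [ 0.001  0.    -1.   ] yaw x -159.9 F [0.9 0.3 0.8] open -0.0001 units [ 10.51 -19.2    3.59]
release_top [array([ 0.687, -0.178,  0.041]), array([0.306, 0.267, 0.046]), array([0.509, 0.18 , 0.044]), array([0.623, 0.358, 0.047])]
remote [array([0.544, 0.163, 0.001]), array([0.586, 0.355, 0.001]), array([ 0.652, -0.171,  0.002]), array([0.332, 0.247, 0.002]), array([ 0.456, -0.244,  0.064])]
```

```bash
python3 -m pendant '[[0.5,-1,0,0,0,0,1],[0.5,-1,0,0,0,0,1],[0.5,-1,0,0,0,0,1],[0.5,-1,0,0,0,0,1],[0.5,-1,0,0,0,0,1],[0.5,-1,0,0,0,0,1],[0.5,-1,0,0,0,0,1],[0.5,-1,0,0,0,0,1]]' >/dev/null
python3 -m pendant '[[0.5,-1,0,0,0,0,1],[0.5,-1,0,0,0,0,1],[0.5,-1,0,0,0,0,1],[0.5,-1,0,0,0,0,1],[0.5,-1,0,0,0,0,1],[0.5,-1,0,0,0,0,1],[0.5,-1,0,0,0,0,1],[0.5,-1,0,0,0,0,1]]' >/dev/null
python3 -m pendant '[[0.8,-1,0.5,0,0,0,1],[0.8,-1,0.8,0,0,0,1],[0.8,-1,0.8,0,0,0,1],[0.1,-0.2,0.8,0,0,0,1],[0,0,0.6,0,0,0,1],[0,0,0,0,0,0,1],[0,0,0,0,0,0,1],[0,0,0,0,0,0,1]]'
python3 -c "
from h import *
go([.449,-.246,.06])
import cv2
im=eyes.get_image('side');a=cv2.resize(im[250:350,210:310],(400,400));b=cv2.resize(im[120:195,185:285],(400,300));b=np.vstack([b,b[:100]*0])
print([np.round(d['position'],3) for d in eyes.mark_of('lamp_box','side')])
cv2.imwrite('pics/s4.png',np.hstack([a,b])[:,:,::-1])"
```

```text
t: 13.55
tool_pos: [0.4492, -0.2454, 0.2642]
tcp_rot: [-0.551, 3.092, -0.001]
ft_force: [-0.2, 0.3, -0.4]
opening: -0.0001
gripper_force: 0.0
t 13.55 tip [ 0.4494 -0.2455  0.0912] tilt [ 0.001 -0.    -1.   ] yaw x -159.8 F [-0.2  0.3 -0.4] open -0.0001 units [ 0.03 -0.02  1.56]
[array([ 0.476, -0.239,  0.002])]
```

View pics/s4.png

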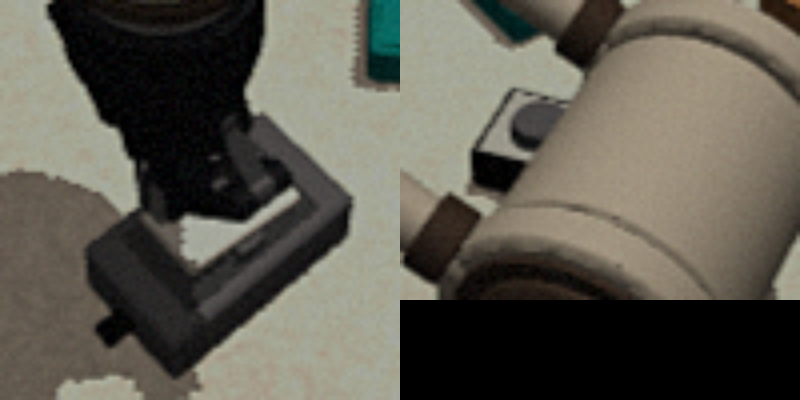

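The fingertips are above the raised off end (left crop ~(160,215)) and the release button is back up (right crop ~(540,125)). Pressing the off end.

```bash
python3 -m pendant '[[0,0,0.5,0,0,0,1],[0,0,0.5,0,0,0,1],[0,0,0.3,0,0,0,1],[0,0,0.2,0,0,0,1],[0,0,0.2,0,0,0,1],[0,0,0.15,0,0,0,1],[0,0,0.15,0,0,0,1],[0,0,0.1,0,0,0,1]]'
python3 -m pendant '[[0,0,0.05,0,0,0,1],[0,0,0.05,0,0,0,1],[0,0,0,0,0,0,1],[0,0,0,0,0,0,1],[0,0,0,0,0,0,1],[0,0,0,0,0,0,1],[0,0,0,0,0,0,1],[0,0,0,0,0,0,1]]'
python3 -c "
from h import *
go([.449,-.246,.05])"
```

```text
t: 14.32
tool_pos: [0.4488, -0.2464, 0.223]
tcp_rot: [0.55, -3.091, -0.0]
ft_force: [-11.8, 5.0, 28.1]
opening: -0.0002
gripper_force: 14.7
t: 14.98
tool_pos: [0.4489, -0.2464, 0.2229]
tcp_rot: [0.551, -3.091, -0.0]
ft_force: [-13.5, 6.2, 29.5]
opening: -0.0001
gripper_force: 15.7
t 14.98 tip [ 0.4485 -0.2465  0.0499] tilt [-0.002 -0.    -1.   ] yaw x -159.8 F [-13.5   6.2  29.5] open -0.0001 units [-0.03  0.01 -0.01]
```

At the stop. Lift clear and look.

```bash
python3 -m pendant '[[0,0,-0.2,0,0,0,1],[0,0,-0.3,0,0,0,1],[0,0,-0.8,0,0,0,1],[0,0,-1,0,0,0,1],[0,0,-1,0,0,0,1],[0,1,-1,0,0,0,1],[0,1,-1,0,0,0,1],[0,1,-1,0,0,0,1]]'
python3 -m pendant '[[0,1,-0.5,0,0,0,1],[0,1,-0.5,0,0,0,1],[0,1,0,0,0,0,1],[0,1,0,0,0,0,1],[0,0,0,0,0,0,1],[0,0,0,0,0,0,1],[0,0,0,0,0,0,1],[0,0,0,0,0,0,1]]'
python3 -c "
from h import *
import cv2
im=eyes.get_image('side');cv2.imwrite('pics/s5.png',cv2.resize(im[80:350,100:390],(800,600),interpolation=2)[:,:,::-1])
for n in ('rocker_on_end','rocker_off_end','lamp_box','remote','release_top'): print(n,[np.round(d['position'],3) for d in eyes.mark_of(n,'side')])"
```

```text
t: 15.65
tool_pos: [0.4279, -0.189, 0.3465]
tcp_rot: [-0.548, 3.092, 0.0]
ft_force: [-0.4, 0.7, -0.2]
opening: 0.0001
gripper_force: 0.0
t: 16.32
tool_pos: [0.4008, -0.1151, 0.3657]
tcp_rot: [-0.548, 3.093, -0.0]
ft_force: [0.3, -0.4, 0.2]
opening: 0.0001
gripper_force: 0.0
rocker_on_end [array([ 0.498, -0.225,  0.061])]
rocker_off_end [array([ 0.452, -0.247,  0.053]), array([0.539, 0.164, 0.   ])]
lamp_box [array([ 0.48 , -0.238,  0.004])]
remote [array([ 0.652, -0.173,  0.   ]), array([0.54 , 0.164, 0.001]), array([0.583, 0.355, 0.001]), array([0.334, 0.249, 0.003])]
release_top [array([0.305, 0.267, 0.045]), array([ 0.686, -0.179,  0.044]), array([0.511, 0.184, 0.044]), array([0.622, 0.36 , 0.046])]
```

View pics/s5.png

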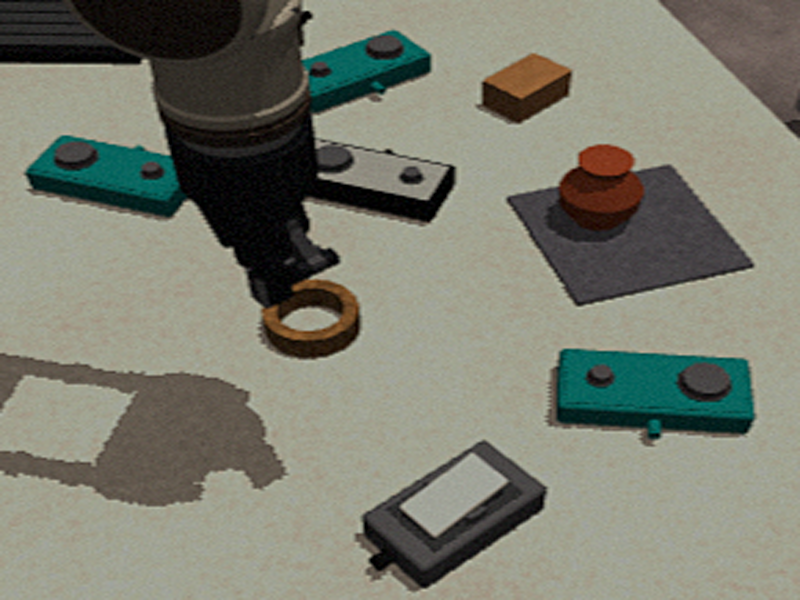

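The rocker is back to off (on end 61 mm, off end 53 mm), the boxes are unmoved, the hand is high and clear (tips about 0.19 m up), and everything else is undisturbed.

```bash
python3 -c "
from rig import arm
print(arm.job_done())"
```

```text
the job is handed in; nothing more can be done
None
```

The job is handed in at about 16.5 s: I switched the lamp on, pressed the large button fully in and let it come up, then switched the lamp off, and in the last picture both boxes and everything else visible stood where they were, with the hand clear.

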